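# Mix the sample carousel at speed and park it at the pointer

### The job

Mix the water samples: turn the carousel anticlockwise (seen from above) by its orange crank knob until the carousel itself runs at 20 turns a minute, and keep it within 2 turns a minute of that for 6 seconds. Then bring it to a stop with the yellow mark under the red pointer and let go of the knob. Drive it only by the crank, without touching the disc, its bottles or the drag shoe, do not let it race above 28 turns a minute, and leave the other things on the bench where they are.

Things in the scene. Friction and masses are not known exactly. Their poses are not given: they have to be found in the camera images.
- carousel (a joint): turn of the mixing carousel about its vertical axis relative to the fixed base, rad, anticlockwise from above positive, no limit (counts on past a full turn); the yellow mark is under the red pointer at 0 and every multiple of 2 pi. Inertia with bottles nominally 0.037 kg m2, from 0.7 to 1.4 times that. Bearing drag 0.008 N m plus 0.008 N m per rad/s; the drag shoe adds more.
- crank (a joint): turn of the crank RELATIVE TO THE CAROUSEL, rad, anticlockwise positive, no limit. It drives the carousel only through a slipping magnetic drag coupling: torque = 0.060 N m per rad/s of relative speed, both ways, no spring, no stops. The carousel follows with a time constant of about 0.5 s and runs slower than the crank by 0.7 to 1.9 rad/s at working speed; a crank held still brakes it.
- hub (a point): point on the vertical axis of carousel and crank, at the top of the aluminium crank arm, 167 mm above the table (the arm is 22 mm wide, its top at 166 mm). Left free, the crank rides round with the carousel.
- knob_grip (a point): middle of the orange crank knob, where to grip it from above: upright cylinder 32 mm in diameter, from 169 to 220 mm above the table; this point is at 200 mm and 70 mm from the axis. The knob turns freely on its own pin, so a gripper holding it can keep its yaw while going round. This point's axes turn with the knob.
- rack: turning part of the carousel: blue disc 300 mm in diameter, top 70 mm above the table, with six clipped-in amber bottles with white caps, centres 84 mm from the axis, tops 129 mm above the table. Not to be touched. Origin on the axis at table height; x axis points to the yellow mark, z up.
- shoe: drag shoe that damps the carousel: green plastic block 30 x 30 mm, 50 mm high with its black stud, loose in a fixed cage over the rim opposite the red pointer (130 mm from the axis; cage and white post reach 160 mm from the axis, top 120 mm above the table). It rubs on the disc with a constant torque of about 0.043 N m, from 0.015 to 0.09, not known beforehand. Do not touch. Origin under it.
- mark (a point): outer end of the yellow stripe on the blue disc, 145 mm from the axis, 71 mm above the table
- pointer (a point): point under the tip of the fixed red pointer, 145 mm from the axis, 78 mm above the table; the pointer bracket stands on the white base just outside the disc (up to 188 mm from the axis, 88 mm high). The base is fixed to the table.
- jar_red: clear glass jar with red lid, 84 mm across, 125 mm high; bystander, origin at the centre of its underside, z up
- jar_blue: clear glass jar with blue lid, 84 mm across, 125 mm high; bystander, origin at the centre of its underside, z up
- amber: amber glass reagent bottle with black cap, 90 mm across, 190 mm high; bystander, origin at the centre of its underside, z up
- vial: small amber vial with white cap, 34 mm across, 60 mm high; bystander, origin at the centre of its underside, z up
- beaker: glass beaker, 76 mm across, 95 mm high; bystander, origin at the centre of its underside, z up
- dish: clear flat dish, 110 mm across, 20 mm high; bystander, origin at the centre of its underside, z up

How it is judged (in metres and radians):
On the way:
1. the carousel runs anticlockwise at 20 turns a minute, within 2 (1.88 to 2.31 rad/s), for 6 s without a break (velocity of joint carousel between 1.88 and 2.31 rad/s), for 6 s.
At the end, for the whole second after the job is handed in: the yellow mark lies within 20 mm of the point under the red pointer (0.138 rad either way), carousel and crank at rest (below 0.05 rad/s), the knob released (horizontal distance between mark and pointer below 0.02 m and velocity of joint carousel between -0.05 and 0.05 rad/s and velocity of joint crank between -0.05 and 0.05 rad/s); the robot touches nothing.
It fails at once if the disc, its bottles or the drag shoe are touched by the robot (contact force between any of the fingers, the arm and rack above 0.5 N or contact force between any of the fingers, the arm and shoe above 0.5 N).
It fails at once if the carousel races above 28 turns a minute (2.93 rad/s) (velocity of joint carousel above 2.95 rad/s or velocity of joint carousel below -2.95 rad/s).
It fails at once if a bystander is moved by more than 30 mm or tipped (distance of any of jar_red, jar_blue, amber, vial, beaker, dish from where it was at the start of the episode above 0.03 m or angle between any of jar_red, jar_blue, amber, vial, beaker, dish's own z axis and vertical above 0.5 rad).
It also fails if it takes over 64 s, if anything falls off the work surface, if the arm or the gripper's body presses on something with over 40 N, if the wrist force passes 120 N, or if a joint passes its speed limit or range.

### The arm

A 6-joint arm with a two-finger parallel gripper is mounted at the origin on the work surface. World frame = base frame: x ahead of the robot, y to its left, z up, the work surface at z = 0. Lengths are in mm, angles in rad, forces in N, time in s.
With the tool pointing down it reaches from about 350 to 850 mm from the base axis. Payload 8.1 kg.
Tool frame: the origin (TCP) lies at the very end of the fingers, on their centre line; the grasp point (between the pads) lies 19 mm behind it; z points along the fingers, y is the line along which they close (so a half turn about z gives the same grasp; the last joint's range is limited). The gripper opens to 93 mm and grips with 3 to 60 N. Pads are 15 mm wide; open, the fingers measure 128 mm over their backs; the gripper's body (75 mm by 188 mm) begins 65 mm behind the grasp point.
Start: joints at [1.215, 0.13, 1.488, -0, 1.523, -0.085], TCP at [160.479, 578.145, 218.635] pointing down, gripper open.
Joint ranges: [-2.96, 2.96], [-0.89, 2.26], [0.02, 2.5], [-1.34, 4.48], [0, 2.73], [-2.66, 2.66]. Speed limits (rad/s): [2.39, 2.39, 2.79, 3.14, 3.14, 3.14].

### API

Orientations are given as a rotation vector (axis times angle).
In Python, from plant import r gives the robot as it stands. The module is installed in compiled form; this text tells all that it offers.
- The arm moves only by the shell command python3 -m creep 'ROWS' [FORCE]. ROWS is text: rows parted by semicolons, each of 5 numbers parted by spaces: the opening, from 0 (shut) to 1 (fully open), then the shift along the tool's x, y, z in mm, then the turn about the tool's z in degrees. In form: fingers dx dy dz turn; .... A call has 1 to 20 rows; each row is the pose to reach, as a shift and turn from the pose commanded when the call began, along the tool's axes at that moment; what a row does not reach only later rows make up. A row lasts 1/10 s, in which the tool goes at most 50 mm and 8.59 degrees, less where a joint would pass 70% of its speed; a pose out of reach is approached as far as the arm can. A call with a gripper value outside its range is refused whole. The fingers move at their own pace and stop on an object; FORCE is the grip in N (left out, the last holds). Time passes only in rows, so rows that repeat a pose let the fingers close. It gives the time, the measured TCP pose, the force, the opening and the grip force at its end, in the units of the state.
- r.read_state(): the state, without advancing time (a new reading comes with each control period).
- r.read_camera(name): name is "scene" or "top" or "wrist"; returns the picture (384x512x3 uint8, blue, green, red); there is no depth.
- r.camera_params(name): a dict with "vfov" (degrees; the focal length in pixels is half the picture's height over the tangent of half this angle, whatever the lens; pixels are square), "cx", "cy" (the principal point, pixels), "D" ([k1, k2, p1, p2, k3] as OpenCV has them; the pictures are not rectified), "R" (3x3) and "t" (3): a world point X has camera coordinates R X + t; the wrist camera has in their place "hand_eye" (4x4, takes a point from camera to tool coordinates, whose origin is the TCP and whose axes are the flange's). Camera axes: x right, y down, z forward; pixel columns grow to the right and rows downward; lengths in mm; the calibration is good to about 2 mm. A picture is of the moment at which its call begins: read the wrist's pose just before it. camera_params takes no time and is no camera call.
- r.job_done(): hands the job in; it is judged then, once.
The state is a dict: "time_s": time; "q": joint angles; "joint_velocities": joint speeds; "joint_efforts": joint torques, N m; "ee_pos": TCP position; "tcp_rot": TCP orientation; "wrist_force": force on the tool from outside, world axes, zero at the start; "ft_torque": the same for the moment, N m; "gripper_width": opening from 0.0 (shut) to 1.0 (fully open); "grasp_force": force on a finger pad.
Only numpy, scipy, OpenCV 4.12 (cv2) and the standard library are available. Lean on these libraries where they do the work, as an engineer would, in place of code of your own. Each camera call takes 0.05 s, during which the arm holds its last target. There are 200 camera calls.

## Working session

There is one attempt and no reset: what is moved stays moved. The work goes in short steps, Python scripts to look and compute and a shell command to move; the robot and the scene stay as the last step left them, time stands still between calls to the robot, and variables do not carry over. Pictures are saved under pics/ and viewed, at most 10 in all, crops included, and the job is handed in when it is done.

```bash
mkdir -p pics
cat > h.py <<'E'
import numpy as np, cv2
from plant import r
def K(p):
    f=192/np.tan(np.radians(p["vfov"])/2); return np.array([[f,0,p["cx"]],[0,f,p["cy"]],[0,0,1.]])
def ray(name,px):
    p=r.camera_params(name); R=np.array(p["R"]);t=np.array(p["t"]).ravel()
    u=cv2.undistortPoints(np.array(px,float).reshape(-1,1,2),K(p),np.array(p["D"],float)).reshape(-1,2)
    return -R.T@t, np.c_[u,np.ones(len(u))]@R
def plane(name,px,z):
    c,d=ray(name,px); return c+d*((z-c[2])/d[:,2])[:,None]
def masks(im,lo,hi):
    hsv=cv2.cvtColor(im,cv2.COLOR_BGR2HSV); return cv2.inRange(hsv,lo,hi)
def blobs(m,amin=15):
    n,l,s,c=cv2.connectedComponentsWithStats(m); return [(s[i,4],c[i].round(1),s[i,:4]) for i in range(1,n) if s[i,4]>=amin]
E
python3 - <<'E'
from h import *
for n in("scene","top"):
    im=r.read_camera(n); cv2.imwrite(f"pics/{n}0.png",im); cv2.imwrite(f"pics/{n}0b.png",cv2.resize(im,(800,600)))
    p=r.camera_params(n);print(n,p["vfov"],(-np.array(p["R"]).T@np.array(p["t"])).round())
s=r.read_state();print(s)
E
```

```text
scene 55.593585473419886 [1209. -245.  882.]
top 48.305172122193326 [ 445.   17. 1708.]
{'time_s': 0.1, 'q': array([ 1.21460620e+00,  1.31048855e-01,  1.48918419e+00, -1.06420649e-06,
        1.52301253e+00, -8.53934951e-02]), 'joint_velocities': array([-0.001037  , -0.00269035, -0.002901  , -0.00078669, -0.0019848 ,
       -0.00026398]), 'joint_efforts': array([ 1.41421500e-03, -5.61343360e+01, -4.93094373e+01,  7.70826358e-02,
        2.92076269e-02, -1.29883197e-04]), 'ee_pos': array([160.29192064, 577.65086187, 217.70674488]), 'tcp_rot': array([-4.24018910e-01, -3.11248102e+00,  2.53344857e-03]), 'wrist_force': array([-0.3950124 , -0.77032007,  0.7973516 ]), 'ft_torque': array([ 0.00419011,  0.03048481, -0.04463743]), 'grasp_force': 0.0, 'gripper_width': 1.0011101140784253}
```

View pics/top0b.png

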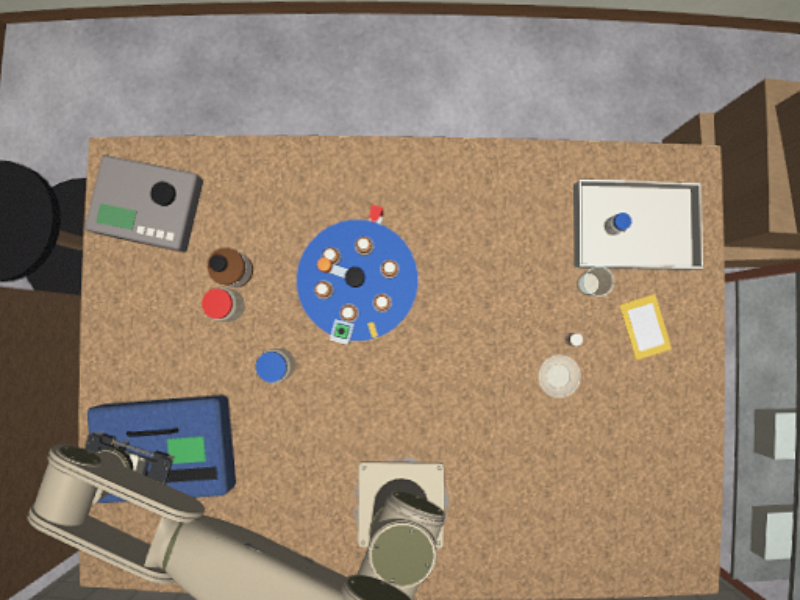

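View pics/scene0b.png

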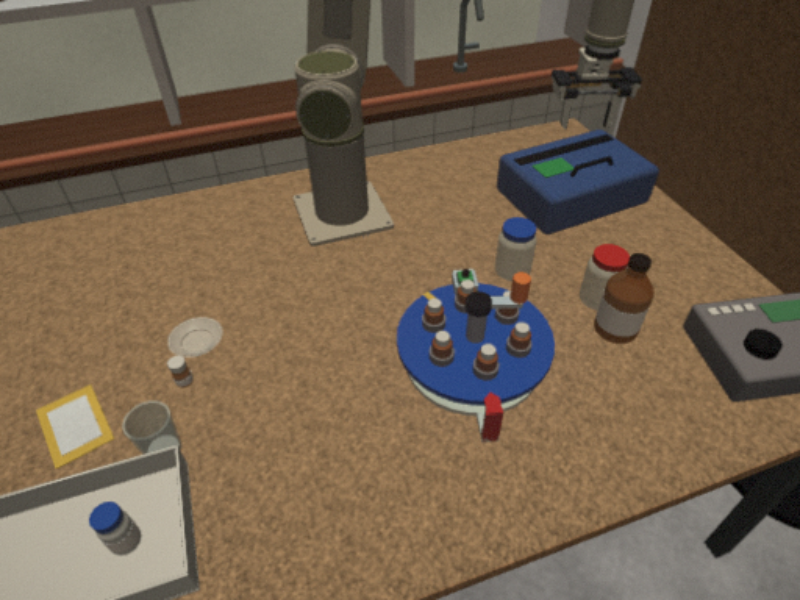

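The top view (800-wide) shows the disc at about (357,280), the orange knob at (324,265), the black hub at (355,277), the mark at (372,329), the red pointer at (376,214) and the shoe at (342,331). The scene view shows the same layout: knob (521,287), pointer (492,415). It also shows a black-capped hub at (478,305) whose height I need to check.

```bash
python3 - <<'E'
from h import *
col={"orange":((5,170,120),(14,255,255)),"blue":((105,150,60),(125,255,255)),"yellow":((20,120,120),(32,255,255)),"red":((0,180,90),(4,255,255)),"black":((0,0,0),(180,120,45))}
B={}
for n in("top","scene"):
    im=cv2.imread(f"pics/{n}0.png")
    for k,(lo,hi) in col.items():
        for b in blobs(masks(im,lo,hi)):
            x,y=b[1]
            if (n=="top" and 180<x<280 and 120<y<230) or (n=="scene" and 240<x<365 and 170<y<290): print(n,k,b)
E
python3 - <<'E'
from h import *
im=cv2.imread("pics/top0.png");m=masks(im,(105,150,60),(125,255,255));m[:, :185]=0;m[:,275:]=0;m[:130]=0;m[225:]=0
c=max(cv2.findContours(m,0,1)[0],key=cv2.contourArea);h=cv2.convexHull(c)
P=plane("top",h.reshape(-1,2),70)[:,:2]
A=np.c_[2*P,np.ones(len(P))];s=np.linalg.lstsq(A,(P**2).sum(1),rcond=None)[0];print("disc",s[:2],np.sqrt(s[2]+s[0]**2+s[1]**2))
E
```

```text
top blue (np.int32(3277), array([229.2, 177.6]), array([191, 141,  76,  77], dtype=int32))
top yellow (np.int32(26), array([238.2, 211.2]), array([236, 207,   6,  10], dtype=int32))
scene orange (np.int32(63), array([333.7, 177.9]), array([329, 174,  11,   8], dtype=int32))
scene blue (np.int32(3438), array([303.2, 225.4]), array([255, 183,  99,  74], dtype=int32))
scene blue (np.int32(71), array([313.9, 185.3]), array([307, 182,  16,   7], dtype=int32))
scene yellow (np.int32(19), array([273.8, 188.8]), array([271, 187,   7,   5], dtype=int32))
scene red (np.int32(94), array([315.3, 258.9]), array([311, 252,  11,  14], dtype=int32))
scene black (np.int32(216), array([305.6, 194.5]), array([298, 187,  16,  16], dtype=int32))
disc [568.25979594 116.18988694] 146.54995210788854
```

Run:
```python
from h import *
im=cv2.imread("pics/top0.png")
hsv=cv2.cvtColor(im,cv2.COLOR_BGR2HSV); print(hsv[169,207],hsv[177,227],hsv[137,240])
for k,lo,hi in(("orange",(5,140,120),(18,255,255)),("black",(0,0,0),(180,255,70)),("red",(0,150,90),(4,255,255)),("red2",(174,150,90),(180,255,255))):
    for b in blobs(masks(im,lo,hi),8):
        x,y=b[1]
        if 190<x<280 and 120<y<220: print(k,b)
o=plane("top",[[207.5,169.5]],220);print("knob top",o)
print("black at z", [plane("top",[[227.3,177]],z)[0].round() for z in(167,200,240)])
print("mark",plane("top",[[238.2,211.2]],70))
# scene: knob top ellipse centre, black hub centre
im=cv2.imread("pics/scene0.png")
for b in blobs(masks(im,(4,140,90),(18,255,255)),20):
    x,y=b[1]
    if 320<x<350 and 165<y<200: print("sc orange",b)
c,d=ray("scene",[[305.6,187],[305.6,203],[305.6,194.5]])
ax=np.array([568,116])
for dd in d:
    s=((ax-c[:2])@dd[:2])/(dd[:2]@dd[:2]); print("hub z",(c+s*dd).round())
cv2.imwrite("pics/z.png",cv2.resize(np.hstack([cv2.resize(cv2.imread("pics/top0.png")[130:225,185:280],(400,400),interpolation=2),cv2.resize(im[165:290,250:375],(400,400),interpolation=2)]),(800,400)))
```

```text
[ 16 158 232] [150   5  54] [  1 176 226]
orange (np.int32(70), array([208.4, 168.2]), array([204, 159,  12,  15], dtype=int32))
orange (np.int32(9), array([209.7, 184.6]), array([208, 181,   4,   8], dtype=int32))
orange (np.int32(9), array([243.1, 189.8]), array([240, 189,   8,   4], dtype=int32))
orange (np.int32(13), array([224.6, 201.7]), array([220, 197,   8,   8], dtype=int32))
black (np.int32(120), array([226.7, 176.9]), array([221, 171,  12,  13], dtype=int32))
black (np.int32(8), array([218. , 211.5]), array([217, 210,   3,   4], dtype=int32))
red (np.int32(64), array([239.8, 135.5]), array([236, 131,   9,  11], dtype=int32))
knob top [[588.58394558 179.5017906  220.        ]]
black at z [array([567., 113., 167.]), array([565., 111., 200.]), array([561., 109., 240.])]
mark [[444.21254403  75.75592589  70.        ]]
sc orange (np.int32(186), array([333.1, 182.8]), array([328, 174,  12,  20], dtype=int32))
hub z [567. 114. 186.]
hub z [569. 118. 123.]
hub z [568. 116. 157.]
```

View pics/z.png

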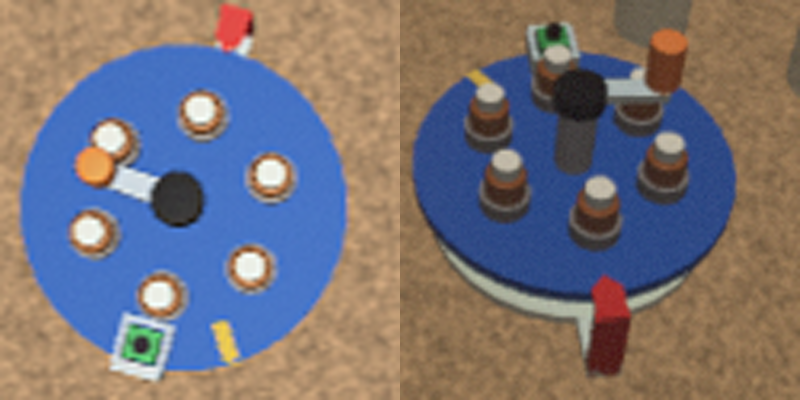

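```bash
python3 -m creep '0.6 -40 -20 -40 0; 0.6 -80 -41 -40 0; 0.6 -120 -62 -40 0; 0.6 -160 -82 -40 0; 0.6 -200 -103 -40 0; 0.6 -240 -124 -40 0; 0.6 -280 -144 -40 0; 0.6 -320 -165 -40 0; 0.6 -360 -186 -40 0; 0.6 -400 -206 -40 0; 0.6 -440 -227 -40 0; 0.6 -480 -248 -40 0; 0.6 -510 -263 -40 0; 0.6 -519 -268 -40 0; 0.6 -519 -268 -40 0; 0.6 -519 -268 -40 0' 15
python3 - <<'E'
from h import *
s=r.read_state();im=r.read_camera("wrist");cv2.imwrite("pics/w1.png",im)
p=r.camera_params("wrist");H=np.array(p["hand_eye"]);print(H.round(3))
from scipy.spatial.transform import Rotation as Ro
T=np.eye(4);T[:3,:3]=Ro.from_rotvec(s["tcp_rot"]).as_matrix();T[:3,3]=s["ee_pos"];T=T@H
print(s["time_s"],s["ee_pos"],T[:3,:3].round(3))
def wp(px,z):
    u=cv2.undistortPoints(np.array(px,float).reshape(-1,1,2),K(p),np.array(p["D"],float)).reshape(-1,2)
    d=np.c_[u,np.ones(len(u))]@T[:3,:3].T;return T[:3,3]+d*((z-T[2,3])/d[:,2])[:,None]
for b in blobs(masks(im,(4,140,90),(18,255,255)),150): print(b, wp([b[1]],220))
for b in blobs(masks(im,(0,0,0),(180,255,60)),300): print("black",b, wp([b[1]],175))
E
```

```text
time_s: 1.7
ee_pos: [588.1, 181.8, 258.3]
tcp_rot: [-0.424, -3.112, -0.0]
wrist_force: [0.4, -0.7, -0.1]
gripper_width: 0.598
grasp_force: 0.0
[[ 1.00000e-03 -9.68000e-01 -2.51000e-01  7.03760e+01]
 [ 1.00000e+00  1.00000e-03  1.00000e-03 -8.56000e-01]
 [-1.00000e-03 -2.51000e-01  9.68000e-01 -1.65721e+02]
 [ 0.00000e+00  0.00000e+00  0.00000e+00  1.00000e+00]]
1.7 [588.13824532 181.81791627 258.25875758] [[ 0.266  0.933  0.241]
 [ 0.964 -0.258 -0.066]
 [ 0.001  0.25  -0.968]]
(np.int32(4795), array([483.8, 122.4]), array([447,  75,  65,  93], dtype=int32)) [[564.41190827 340.00248198 220.        ]]
(np.int32(157), array([185.3,  98. ]), array([169,  77,  28,  37], dtype=int32)) [[499.28487563 159.26602615 220.        ]]
(np.int32(334), array([414.7, 116.9]), array([407,  86,  30,  66], dtype=int32)) [[549.17309612 297.00471675 220.        ]]
(np.int32(272), array([120.2, 142. ]), array([102, 127,  28,  34], dtype=int32)) [[513.92816504 109.546598   220.        ]]
(np.int32(1334), array([257.8, 212.7]), array([236, 185,  43,  53], dtype=int32)) [[584.3832953  183.12835913 220.       
[... 200 characters left out ...]
=int32)) [[604.59763076  87.59796487 220.        ]]
(np.int32(222), array([259.1, 344.4]), array([173, 344, 167,   5], dtype=int32)) [[688.32290762 155.57648525 220.        ]]
black (np.int32(486), array([169.7, 207.5]), array([151, 194,  47,  24], dtype=int32)) [[574.47255107 109.58119883 175.        ]]
black (np.int32(1454), array([255.1, 261.6]), array([140, 227, 234,  52], dtype=int32)) [[641.28744602 165.23990062 175.        ]]
black (np.int32(24319), array([144.8, 333.3]), array([  0, 245, 512, 139], dtype=int32)) [[685.03367563  45.44712328 175.        ]]
black (np.int32(11446), array([440.3, 292.6]), array([356, 245, 156,  98], dtype=int32)) [[716.29206574 319.02151479 175.        ]]
```

View pics/w1.png

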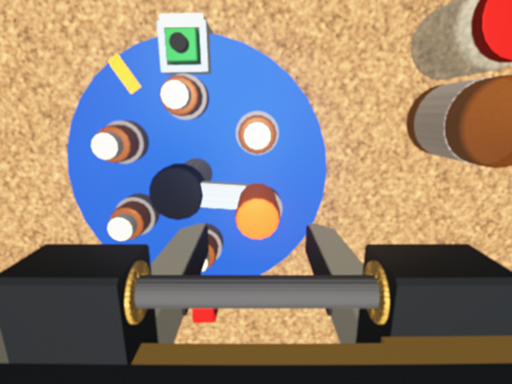

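The wrist view shows the knob top at about (257,218), which is (588.6,181.8) and directly under the tool. The hub is at (177,191), clear of the fingers, which straddle the knob. I'll descend and close.

```bash
python3 -m creep '0.6 0 0 25 0; 0.6 0 0 50 0; 0.6 0 0 70 0; 0.6 0 0 77 0; 0.6 0 0 77 0; 0.2 0 0 77 0; 0.2 0 0 77 0; 0.2 0 0 77 0; 0.2 0 0 77 0; 0.2 0 0 77 0' 15
cat > rows.py <<'E'
import numpy as np,sys
# python3 rows.py phi0_deg(knob angle, world) increments(deg) ... -> rows, relative, in tool axes
xt=np.array([-.9636,.267]);yt=np.array([.2676,.964])
def rows(phi0,incs,g="0.2"):
    a=np.radians(phi0+np.cumsum(incs));c=70*np.c_[np.cos(a),np.sin(a)]-70*np.array([np.cos(np.radians(phi0)),np.sin(np.radians(phi0))])
    return "; ".join(f"{g} {v@xt:.0f} {v@yt:.0f} 0 0" for v in c)
E
python3 - <<'E'
from rows import rows
print(rows(72.7,[9]*3)); print(rows(72.7,[2,5,9,13]+[18]*14+[0]*0+[36]*0))
E
```

```text
time_s: 2.75
ee_pos: [589.7, 181.6, 182.8]
tcp_rot: [0.424, 3.111, 0.002]
wrist_force: [1.7, 3.0, 4.4]
gripper_width: 0.343
grasp_force: 15.0
0.2 11 -1 0 0; 0.2 22 -3 0 0; 0.2 32 -7 0 0
0.2 2 0 0 0; 0.2 9 -0 0 0; 0.2 19 -2 0 0; 0.2 34 -8 0 0; 0.2 52 -21 0 0; 0.2 65 -38 0 0; 0.2 71 -59 0 0; 0.2 71 -81 0 0; 0.2 64 -102 0 0; 0.2 52 -120 0 0; 0.2 34 -133 0 0; 0.2 13 -139 0 0; 0.2 -9 -139 0 0; 0.2 -30 -132 0 0; 0.2 -47 -119 0 0; 0.2 -60 -102 0 0; 0.2 -67 -81 0 0; 0.2 -67 -59 0 0
```

Run:
```python
from rows import rows
print(rows(72.7,[4,8,12,16]+[18]*2)); print(rows(72.7+76,[18]*6));print(rows(72.7+76+108,[18]*6));
```

```text
0.2 5 -0 0 0; 0.2 15 -1 0 0; 0.2 29 -5 0 0; 0.2 45 -15 0 0; 0.2 60 -31 0 0; 0.2 70 -51 0 0
0.2 3 -22 0 0; 0.2 -2 -43 0 0; 0.2 -12 -62 0 0; 0.2 -28 -77 0 0; 0.2 -48 -86 0 0; 0.2 -70 -89 0 0
0.2 -21 4 0 0; 0.2 -41 15 0 0; 0.2 -55 31 0 0; 0.2 -65 51 0 0; 0.2 -67 73 0 0; 0.2 -63 94 0 0
```

```bash
python3 -m creep '0.2 5 0 0 0; 0.2 15 -1 0 0; 0.2 29 -5 0 0; 0.2 45 -15 0 0; 0.2 60 -31 0 0; 0.2 70 -51 0 0'
python3 -m creep '0.2 3 -22 0 0; 0.2 -2 -43 0 0; 0.2 -12 -62 0 0; 0.2 -28 -77 0 0; 0.2 -48 -86 0 0; 0.2 -70 -89 0 0'
python3 -m creep '0.2 -21 4 0 0; 0.2 -41 15 0 0; 0.2 -55 31 0 0; 0.2 -65 51 0 0; 0.2 -67 73 0 0; 0.2 -63 94 0 0'
python3 - <<'E'
from h import *
s=r.read_state();print(s["time_s"],s["joint_velocities"],s["ee_pos"])
E
```

```text
time_s: 3.35
ee_pos: [506.6, 152.2, 182.8]
tcp_rot: [0.421, 3.113, 0.003]
wrist_force: [4.5, -1.2, 6.8]
gripper_width: 0.34
grasp_force: 15.0
time_s: 3.95
ee_pos: [552.2, 46.5, 182.8]
tcp_rot: [0.424, 3.111, 0.004]
wrist_force: [3.2, 19.0, 6.1]
gripper_width: 0.339
grasp_force: 15.0
time_s: 4.55
ee_pos: [637.5, 120.1, 182.6]
tcp_rot: [-0.425, -3.113, 0.001]
wrist_force: [-9.1, -2.1, 11.2]
gripper_width: 0.339
grasp_force: 15.0
4.55 [ 0.33069515  0.12665167 -0.14541617 -0.00457081  0.0498653   0.32541416] [637.49653829 120.13529366 182.60542354]
```

Run:
```python
from rows import rows
print(rows(4.7,[18]*20))
```

```text
0.2 11 19 0 0; 0.2 27 34 0 0; 0.2 47 43 0 0; 0.2 68 46 0 0; 0.2 90 42 0 0; 0.2 109 31 0 0; 0.2 124 15 0 0; 0.2 133 -5 0 0; 0.2 136 -27 0 0; 0.2 131 -48 0 0; 0.2 121 -68 0 0; 0.2 105 -82 0 0; 0.2 85 -92 0 0; 0.2 63 -94 0 0; 0.2 42 -90 0 0; 0.2 22 -79 0 0; 0.2 8 -63 0 0; 0.2 -2 -43 0 0; 0.2 -4 -21 0 0; 0.2 -0 -0 0 0
```

```bash
cat > cap.py <<'E'
from h import *
import sys
o=[]
for n in sys.argv[2:]:
    s=r.read_state();im=r.read_camera(n);cv2.imwrite(f"pics/{sys.argv[1]}_{n}.png",im);o.append((n,s["time_s"],s["ee_pos"].tolist(),s["tcp_rot"].tolist()));print(o[-1])
import json;json.dump(o,open(f"pics/{sys.argv[1]}.json","w"))
E
python3 -m creep '0.2 11 19 0 0; 0.2 27 34 0 0; 0.2 47 43 0 0; 0.2 68 46 0 0; 0.2 90 42 0 0; 0.2 109 31 0 0; 0.2 124 15 0 0; 0.2 133 -5 0 0; 0.2 136 -27 0 0; 0.2 131 -48 0 0; 0.2 121 -68 0 0; 0.2 105 -82 0 0; 0.2 85 -92 0 0; 0.2 63 -94 0 0; 0.2 42 -90 0 0; 0.2 22 -79 0 0; 0.2 8 -63 0 0; 0.2 -2 -43 0 0; 0.2 -4 -21 0 0; 0.2 0 0 0 0'
python3 cap.py a scene wrist top
python3 - <<'E'
from h import *
cv2.imwrite("pics/a3.png",cv2.resize(np.hstack([cv2.imread(f"pics/a_{n}.png")[:, 100:400] if n!="top" else cv2.imread("pics/a_top.png")[60:300,130:330].repeat(2,0)[:384].repeat(2,1)[:,:300] for n in("scene","wrist","top")]),(800,345)))
E
```

```text
time_s: 6.55
ee_pos: [637.5, 120.1, 182.5]
tcp_rot: [-0.425, -3.113, 0.001]
wrist_force: [-8.2, -1.8, 10.7]
gripper_width: 0.341
grasp_force: 15.0
('scene', 6.55, [637.4749182595356, 120.12301190386424, 182.45749841125308], [-0.42509435150173547, -3.1125870981712938, 0.001326401188831057])
('wrist', 6.6, [636.8767164666805, 123.66455497215966, 182.57632926482722], [-0.4218785867960518, -3.1123599600003664, -0.001604919404419516])
('top', 6.65, [636.9925120665018, 122.47508216044233, 182.51015131249804], [-0.4207813098135923, -3.113151495621241, -0.0010453051356305826])
```

View pics/a3.png

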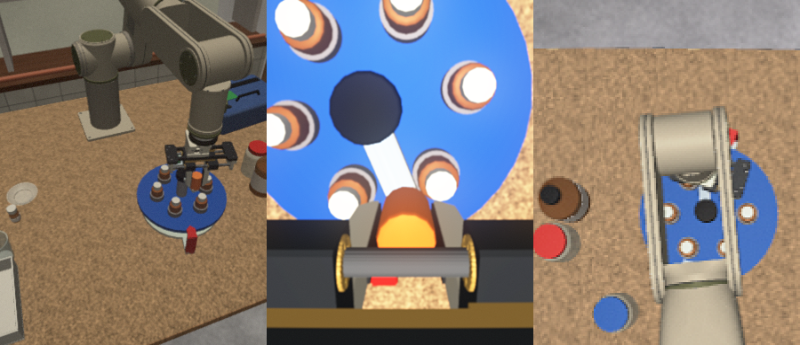

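The scene and wrist views show the white caps, but the mark is hidden at this pose. I'll estimate the angle from the caps (mod 60°), plus the yellow mark whenever it is visible.

```bash
cat > ang.py <<'E'
from h import *
import json,sys
from scipy.spatial.transform import Rotation as Ro
AX=np.array([567.6,115.2])
def proj(n,px,z,pose=None):
    if n!="wrist": return plane(n,px,z)
    p=r.camera_params("wrist");T=np.eye(4);T[:3,:3]=Ro.from_rotvec(pose[1]).as_matrix();T[:3,3]=pose[0];T=T@np.array(p["hand_eye"])
    u=cv2.undistortPoints(np.array(px,float).reshape(-1,1,2),K(p),np.array(p["D"],float)).reshape(-1,2)
    d=np.c_[u,np.ones(len(u))]@T[:3,:3].T;return T[:3,3]+d*((z-T[2,3])/d[:,2])[:,None]
def pol(P): v=P[:,:2]-AX; return np.hypot(*v.T),np.degrees(np.arctan2(v[:,1],v[:,0]))%360
def est(n,im,pose=None):
    out={}
    for k,lo,hi,z,r0,r1,a in(("cap",(0,0,150),(180,60,255),129,74,94,20),("yel",(20,110,110),(33,255,255),71,110,155,8),("red",(0,150,90),(4,255,255),80,130,190,20),("grn",(45,100,60),(75,255,255),110,110,150,10)):
        bl=blobs(masks(im,lo,hi),a)
        if n=="wrist": bl=[b for b in bl if b[2][0]>1 and b[2][1]>1 and b[2][1]+b[2][3]<260 and b[2][0]+b[2][2]<511]
        if not bl: continue
        R,A=pol(proj(n,[b[1] for b in bl],z,pose)); out[k]=[(round(x),round(y,1),int(b[0])) for x,y,b in zip(R,A,bl) if r0<x<r1]
    c=[x[1] for x in out.get("cap",[])]
    if c: out["mod60"]=round(np.degrees(np.angle(np.exp(6j*np.radians(c)).mean()))/6%60,1)
    return out
if __name__=="__main__":
    for t in sys.argv[1:]:
        for n,tm,e,q in json.load(open(f"pics/{t}.json")): print(t,n,tm,est(n,cv2.imread(f"pics/{t}_{n}.png"),(e,q)))
E
python3 ang.py a; python3 -c "
from ang import *
for n in('top','scene'): print(n,est(n,cv2.imread(f'pics/{n}0.png')))"
```

```text
a scene 6.55 {'cap': [(84, np.float64(199.7), 36), (82, np.float64(260.4), 44), (84, np.float64(22.5), 46), (82, np.float64(321.6), 49)], 'yel': [], 'red': [(167, np.float64(346.4), 112)], 'grn': [], 'mod60': np.float64(21.0)}
a wrist 6.6 {'cap': [(83, np.float64(87.2), 1250), (83, np.float64(264.9), 1107)], 'mod60': np.float64(26.0)}
a top 6.65 {'cap': [(81, np.float64(89.8), 28), (85, np.float64(271.4), 41), (84, np.float64(149.9), 40)], 'yel': [], 'red': [(177, np.float64(343.5), 28)], 'grn': [], 'mod60': np.float64(30.4)}
top {'cap': [(84, np.float64(349.3), 40), (85, np.float64(47.9), 38), (83, np.float64(288.5), 38), (84, np.float64(108.1), 36), (83, np.float64(228.2), 38), (83, np.float64(167.2), 36)], 'yel': [(129, np.float64(197.8), 28)], 'red': [(172, np.float64(345.8), 64)], 'grn': [(129, np.float64(165.1), 48)], 'mod60': np.float64(48.2)}
scene {'cap': [(92, np.float64(162.6), 59), (82, np.float64(227.1), 38), (85, np.float64(49.1), 43), (82, np.float64(288.3), 43), (83, np.float64(349.6), 51)], 'yel': [(140, np.float64(197.0), 19)], 'red': [(167, np.float64(346.4), 115)], 'grn': [(129, np.float64(168.7), 19), (129, np.float64(160.2), 11)], 'mod60': np.float64(47.4)}
```

Run:
```python
from rows import rows
print(rows(4.7,[8,14]+[19.5]*18));print(); print(rows(17.7,[19.5]*20));print();print(rows(47.7,[14]+[19.5]*19))
```

```text
0.2 4 9 0 0; 0.2 14 23 0 0; 0.2 32 37 0 0; 0.2 55 45 0 0; 0.2 79 45 0 0; 0.2 101 36 0 0; 0.2 119 21 0 0; 0.2 131 1 0 0; 0.2 136 -23 0 0; 0.2 132 -46 0 0; 0.2 121 -67 0 0; 0.2 104 -83 0 0; 0.2 82 -92 0 0; 0.2 58 -94 0 0; 0.2 35 -87 0 0; 0.2 16 -74 0 0; 0.2 2 -54 0 0; 0.2 -4 -31 0 0; 0.2 -2 -8 0 0; 0.2 7 14 0 0

0.2 16 17 0 0; 0.2 37 28 0 0; 0.2 61 32 0 0; 0.2 84 27 0 0; 0.2 104 15 0 0; 0.2 119 -4 0 0; 0.2 127 -26 0 0; 0.2 128 -50 0 0; 0.2 120 -72 0 0; 0.2 105 -91 0 0; 0.2 85 -103 0 0; 0.2 62 -108 0 0; 0.2 38 -105 0 0; 0.2 17 -95 0 0; 0.2 1 -78 0 0; 0.2 -9 -56 0 0; 0.2 -11 -33 0 0; 0.2 -5 -10 0 0; 0.2 8 10 0 0; 0.2 27 24 0 0

0.2 16 6 0 0; 0.2 40 7 0 0; 0.2 62 0 0 0; 0.2 82 -14 0 0; 0.2 95 -33 0 0; 0.2 101 -56 0 0; 0.2 99 -80 0 0; 0.2 90 -101 0 0; 0.2 74 -119 0 0; 0.2 52 -129 0 0; 0.2 29 -132 0 0; 0.2 6 -128 0 0; 0.2 -15 -115 0 0; 0.2 -29 -97 0 0; 0.2 -37 -74 0 0; 0.2 -37 -51 0 0; 0.2 -30 -28 0 0; 0.2 -15 -10 0 0; 0.2 6 3 0 0; 0.2 29 7 0 0
```

```bash
python3 -m creep '0.2 4 9 0 0; 0.2 14 23 0 0; 0.2 32 37 0 0; 0.2 55 45 0 0; 0.2 79 45 0 0; 0.2 101 36 0 0; 0.2 119 21 0 0; 0.2 131 1 0 0; 0.2 136 -23 0 0; 0.2 132 -46 0 0; 0.2 121 -67 0 0; 0.2 104 -83 0 0; 0.2 82 -92 0 0; 0.2 58 -94 0 0; 0.2 35 -87 0 0; 0.2 16 -74 0 0; 0.2 2 -54 0 0; 0.2 -4 -31 0 0; 0.2 -2 -8 0 0; 0.2 7 14 0 0' | head -2
python3 -m creep '0.2 16 17 0 0; 0.2 37 28 0 0; 0.2 61 32 0 0; 0.2 84 27 0 0; 0.2 104 15 0 0; 0.2 119 -4 0 0; 0.2 127 -26 0 0; 0.2 128 -50 0 0; 0.2 120 -72 0 0; 0.2 105 -91 0 0; 0.2 85 -103 0 0; 0.2 62 -108 0 0; 0.2 38 -105 0 0; 0.2 17 -95 0 0; 0.2 1 -78 0 0; 0.2 -9 -56 0 0; 0.2 -11 -33 0 0; 0.2 -5 -10 0 0; 0.2 8 10 0 0; 0.2 27 24 0 0' | head -2
python3 cap.py b scene >/dev/null
python3 -m creep '0.2 16 6 0 0; 0.2 40 7 0 0; 0.2 62 0 0 0; 0.2 82 -14 0 0; 0.2 95 -33 0 0; 0.2 101 -56 0 0; 0.2 99 -80 0 0; 0.2 90 -101 0 0; 0.2 74 -119 0 0; 0.2 52 -129 0 0; 0.2 29 -132 0 0; 0.2 6 -128 0 0; 0.2 -15 -115 0 0; 0.2 -29 -97 0 0; 0.2 -37 -74 0 0; 0.2 -37 -51 0 0; 0.2 -30 -28 0 0; 0.2 -15 -10 0 0; 0.2 6 3 0 0; 0.2 29 7 0 0'
python3 cap.py c scene >/dev/null; python3 ang.py a b c
```

```text
time_s: 8.7
ee_pos: [634.8, 135.8, 182.3]
time_s: 10.7
ee_pos: [615.1, 166.9, 182.2]
time_s: 12.75
ee_pos: [588.5, 182.2, 182.1]
tcp_rot: [0.422, 3.112, 0.002]
wrist_force: [0.1, -1.6, 7.3]
gripper_width: 0.34
grasp_force: 15.0
a scene 6.55 {'cap': [(84, np.float64(199.7), 36), (82, np.float64(260.4), 44), (84, np.float64(22.5), 46), (82, np.float64(321.6), 49)], 'yel': [], 'red': [(167, np.float64(346.4), 112)], 'grn': [], 'mod60': np.float64(21.0)}
a wrist 6.6 {'cap': [(83, np.float64(87.2), 1250), (83, np.float64(264.9), 1107)], 'mod60': np.float64(26.0)}
a top 6.65 {'cap': [(81, np.float64(89.8), 28), (85, np.float64(271.4), 41), (84, np.float64(149.9), 40)], 'yel': [], 'red': [(177, np.float64(343.5), 28)], 'grn': [], 'mod60': np.float64(30.4)}
b scene 10.7 {'cap': [(85, np.float64(169.2), 38), (82, np.float64(230.0), 40), (86, np.float64(52.4), 46), (82, np.float64(291.9), 45), (83, np.float64(353.0), 51)], 'yel': [(128, np.float64(260.4), 43)], 'red': [(167, np.float64(346.4), 116)], 'grn': [(129, np.float64(169.5), 15), (126, np.float64(161.1), 12)], 'mod60': np.float64(51.3)}
c scene 12.75 {'cap': [(83, np.float64(222.1), 38), (85, np.float64(44.9), 45), (82, np.float64(283.9), 42), (83, np.float64(345.3), 49)], 'yel': [(139, np.float64(133.4), 20)], 'red': [(167, np.float64(346.4), 114)], 'grn': [(126, np.float64(166.8), 28)], 'mod60': np.float64(44.1)}
```

```bash
cat > sim.py <<'E'
import numpy as np
from scipy.optimize import least_squares
# segments of crank increments (deg/0.1s); 'h' = 0.05 s hold
C=[]  # crank rate per 0.05 s from t=2.75
def mv(inc): 
    for i in inc: C.extend([np.radians(i)/.1]*2)
def hold(n=1): C.extend([0]*n)
mv([4,8,12,16]+[18]*14);mv([18]*20);hold(3);mv([8,14]+[19.5]*18);mv([19.5]*20);hold();mv([14]+[19.5]*19);hold()
def run(Ts,J,lag=.03,C=C,w=0,th=197.9):
    dt=.005;wc=0;c=0;out=[(0,th,w)]
    for i,v in enumerate(C):
        for k in range(10):
            wc+=(v-wc)*dt/lag if lag>dt else v-wc
            T=.06*(wc-w)-.008*w; f=.008+Ts
            w2=w+dt*(T-np.sign(w if w else T)*f)/J if (w or abs(T)>f) else 0
            w=0 if w and w2*w<0 else w2
            th+=np.degrees(w*dt)
        out.append((round(2.8+i*.05,3),th,w))
    return out
D=[(6.55,51,60),(6.6,56,60),(6.65,60.4,60),(10.7,261.2,360),(12.75,134,360)]
def res(p,full=False):
    o={t:th for t,th,w in run(*p)}
    return [ (o[t]-a+m/2)%m-m/2 for t,a,m in D]
if __name__=="__main__":
    best=None
    for Ts in np.arange(.015,.09,.005):
        for J in(.026,.032,.037,.044,.051):
            e=np.sum(np.square(res((Ts,J))))
            if best is None or e<best[0]: best=(e,Ts,J)
            if e<400: print(round(e),round(Ts,4),J)
    s=least_squares(res,best[1:],x_scale=[.01,.01],diff_step=1e-3,bounds=([.01,.024],[.1,.055]));print(s.x,s.fun)
    o=run(*s.x);print([ (t,round(w,2)) for t,_,w in o if t in(4.55,6.55,8.7,9.7,10.7,10.8,11,12,12.75,12.8)],o[-1])
E
python3 sim.py
```

```text
341 0.05 0.037
42 0.055 0.026
[0.05405249 0.02733693] [-0.08330665 -0.00581246 -0.0718815   0.38149666 -0.24248714]
[(4.55, np.float64(1.82)), (6.55, np.float64(1.86)), (8.7, np.float64(2.08)), (9.7, np.float64(2.09)), (10.7, np.float64(2.09)), (10.8, np.float64(1.73)), (11.0, np.float64(1.75)), (12.0, np.float64(2.06)), (12.75, np.float64(2.09)), (12.8, np.float64(1.88))] (12.8, np.float64(1219.4654407847577), np.float64(1.878914037685101))
```

Run:
```python
from rows import rows
for a,i in((72.2,[18]+[19.5]*19),(100.7,[19.5]*20),(130.7,[19.5]*20),(160.7,[19.5]*20)): print(rows(a,i),"\n")
import sim
C=list(sim.C)
sim.C=C;sim.mv([18]+[19.5]*79)
for n in range(0,6):
  for x in(5,8,10,12,15):
    sim.C=C+[];base=len(sim.C);
    sim.mv([19.5]*n+[x]*6+[0]*12) 
    o=sim.run(.05405,.02734,C=sim.C);print(n,x,round((o[-1][1]-345.8+180)%360-180,1),o[-1][2],end=" | ")
```

```text
0.2 22 -3 0 0; 0.2 43 -13 0 0; 0.2 60 -30 0 0; 0.2 70 -51 0 0; 0.2 73 -75 0 0; 0.2 67 -98 0 0; 0.2 54 -117 0 0; 0.2 35 -132 0 0; 0.2 13 -139 0 0; 0.2 -11 -139 0 0; 0.2 -33 -130 0 0; 0.2 -51 -115 0 0; 0.2 -63 -94 0 0; 0.2 -67 -71 0 0; 0.2 -63 -48 0 0; 0.2 -52 -27 0 0; 0.2 -35 -11 0 0; 0.2 -13 -2 0 0; 0.2 11 -0 0 0; 0.2 34 -7 0 0 

0.2 19 -14 0 0; 0.2 33 -33 0 0; 0.2 39 -56 0 0; 0.2 37 -80 0 0; 0.2 27 -102 0 0; 0.2 11 -119 0 0; 0.2 -10 -130 0 0; 0.2 -34 -133 0 0; 0.2 -57 -128 0 0; 0.2 -77 -116 0 0; 0.2 -92 -97 0 0; 0.2 -100 -75 0 0; 0.2 -100 -51 0 0; 0.2 -92 -29 0 0; 0.2 -77 -10 0 0; 0.2 -57 2 0 0; 0.2 -34 7 0 0; 0.2 -10 4 0 0; 0.2 11 -7 0 0; 0.2 27 -24 0 0 

0.2 10 -22 0 0; 0.2 12 -45 0 0; 0.2 5 -68 0 0; 0.2 -8 -88 0 0; 0.2 -27 -102 0 0; 0.2 -50 -108 0 0; 0.2 -74 -107 0 0; 0.2 -95 -98 0 0; 0.2 -113 -82 0 0; 0.2 -124 -61 0 0; 0.2 -128 -38 0 0; 0.2 -124 -15 0 0; 0.2 -112 6 0 0; 0.2 -94 21 0 0; 0.2 -72 30 0 0; 0.2 -48 30 0 0; 0.2 -26 23 0 0; 0.2 -7 9 0 0; 0.2 6 -11 0 0; 0.2 12 -34 0 0 

0.2 -2 -24 0 0; 0.2 -13 -45 0 0; 0.2 -29 -62 0 0; 0.2 -51 -72 0 0; 0.2 -74 -75 0 0; 0.2 -97 -69 0 0; 0.2 -117 -56 0 0; 0.2 -132 -37 0 0; 0.2 -139 -15 0 0; 0.2 -139 9 0 0; 0.2 -130 31 0 0; 0.2 -115 49 0 0; 0.2 -94 61 0 0; 0.2 -71 65 0 0; 0.2 -47 62 0 0; 0.2 -27 50 0 0; 0.2 -11 33 0 0; 0.2 -2 11 0 0; 0.2 -0 -13 0 0; 0.2 -7 -36 0 0 

0 5 60.9 0 | 0 8 71.6 0 | 0 10 79.3 0 | 0 12 87.3 0 | 0 15 99.9 0 | 1 5 72.9 0 | 1 8 83.5 0 | 1 10 91.3 0 | 1 12 99.3 0 | 1 15 111.9 0 | 2 5 84.8 0 | 2 8 95.5 0 | 2 10 103.2 0 | 2 12 111.3 0 | 2 15 123.9 0 | 3 5 96.8 0 | 3 8 107.5 0 | 3 10 115.2 0 | 3 12 123.3 0 | 3 15 135.9 0 | 4 5 108.8 0 | 4 8 119.5 0 | 4 10 127.2 0 | 4 12 135.3 0 | 4 15 147.8 0 | 5 5 120.8 0 | 5 8 131.4 0 | 5 10 139.2 0 | 5 12 147.2 0 | 5 15 159.8 0 |
```

```bash
python3 -m creep '0.2 22 -3 0 0; 0.2 43 -13 0 0; 0.2 60 -30 0 0; 0.2 70 -51 0 0; 0.2 73 -75 0 0; 0.2 67 -98 0 0; 0.2 54 -117 0 0; 0.2 35 -132 0 0; 0.2 13 -139 0 0; 0.2 -11 -139 0 0; 0.2 -33 -130 0 0; 0.2 -51 -115 0 0; 0.2 -63 -94 0 0; 0.2 -67 -71 0 0; 0.2 -63 -48 0 0; 0.2 -52 -27 0 0; 0.2 -35 -11 0 0; 0.2 -13 -2 0 0; 0.2 11 0 0 0; 0.2 34 -7 0 0'
python3 -m creep '0.2 19 -14 0 0; 0.2 33 -33 0 0; 0.2 39 -56 0 0; 0.2 37 -80 0 0; 0.2 27 -102 0 0; 0.2 11 -119 0 0; 0.2 -10 -130 0 0; 0.2 -34 -133 0 0; 0.2 -57 -128 0 0; 0.2 -77 -116 0 0; 0.2 -92 -97 0 0; 0.2 -100 -75 0 0; 0.2 -100 -51 0 0; 0.2 -92 -29 0 0; 0.2 -77 -10 0 0; 0.2 -57 2 0 0; 0.2 -34 7 0 0; 0.2 -10 4 0 0; 0.2 11 -7 0 0; 0.2 27 -24 0 0'
python3 -m creep '0.2 10 -22 0 0; 0.2 12 -45 0 0; 0.2 5 -68 0 0; 0.2 -8 -88 0 0; 0.2 -27 -102 0 0; 0.2 -50 -108 0 0; 0.2 -74 -107 0 0; 0.2 -95 -98 0 0; 0.2 -113 -82 0 0; 0.2 -124 -61 0 0; 0.2 -128 -38 0 0; 0.2 -124 -15 0 0; 0.2 -112 6 0 0; 0.2 -94 21 0 0; 0.2 -72 30 0 0; 0.2 -48 30 0 0; 0.2 -26 23 0 0; 0.2 -7 9 0 0; 0.2 6 -11 0 0; 0.2 12 -34 0 0'
python3 -m creep '0.2 -2 -24 0 0; 0.2 -13 -45 0 0; 0.2 -29 -62 0 0; 0.2 -51 -72 0 0; 0.2 -74 -75 0 0; 0.2 -97 -69 0 0; 0.2 -117 -56 0 0; 0.2 -132 -37 0 0; 0.2 -139 -15 0 0; 0.2 -139 9 0 0; 0.2 -130 31 0 0; 0.2 -115 49 0 0; 0.2 -94 61 0 0; 0.2 -71 65 0 0; 0.2 -47 62 0 0; 0.2 -27 50 0 0; 0.2 -11 33 0 0; 0.2 -2 11 0 0; 0.2 0 -13 0 0; 0.2 -7 -36 0 0'
python3 cap.py d scene wrist; python3 ang.py d
python3 -c "
import sim
sim.mv([18]+[19.5]*79);print([(t,th%360) for t,th,w in sim.run(.05405,.02734,C=sim.C)[-1:]])"
```

```text
time_s: 14.8
ee_pos: [553.1, 184.1, 182.1]
tcp_rot: [0.422, 3.112, 0.001]
wrist_force: [1.5, -6.2, 9.1]
gripper_width: 0.34
grasp_force: 15.0
time_s: 16.8
ee_pos: [520.0, 167.9, 182.0]
tcp_rot: [-0.421, -3.113, -0.001]
wrist_force: [5.6, -4.2, 5.9]
gripper_width: 0.344
grasp_force: 15.0
time_s: 18.8
ee_pos: [499.7, 137.4, 182.0]
tcp_rot: [0.421, 3.113, 0.0]
wrist_force: [12.3, -3.5, -0.6]
gripper_width: 0.337
grasp_force: 15.0
time_s: 20.8
ee_pos: [497.4, 100.3, 181.9]
tcp_rot: [0.422, 3.112, 0.001]
wrist_force: [15.7, 4.3, -5.6]
gripper_width: 0.34
grasp_force: 15.0
('scene', 20.8, [497.39357862473, 100.30198615632091, 181.9044939798084], [0.421978584720411, 3.1116122410416684, 0.0005832609593472765])
('wrist', 20.85, [498.43562409133915, 97.05636286778774, 181.86231754869436], [0.42412184239768, 3.109867799025913, -0.0023550943918625956])
d scene 20.8 {'cap': [(91, np.float64(153.4), 44), (78, np.float64(172.2), 60), (84, np.float64(211.7), 37), (86, np.float64(93.3), 38), (82, np.float64(272.8), 42), (85, np.float64(34.6), 46), (82, np.float64(334.6), 52)], 'yel': [(130, np.float64(4.4), 54)], 'red': [(167, np.float64(346.5), 115)], 'grn': [(122, np.float64(161.5), 15)], 'mod60': np.float64(35.0)}
d wrist 20.85 {'cap': [(86, np.float64(160.0), 1015), (78, np.float64(123.7), 372), (89, np.float64(216.0), 546), (86, np.float64(103.8), 515)], 'grn': [(132, np.float64(166.7), 1180)], 'mod60': np.float64(42.7)}
[(20.8, np.float64(7.949127645691078))]
```

Run:
```python
import sim
sim.mv([18]+[19.5]*79);sim.hold(2);C=sim.C
off=-3.9
for n in range(26,42):
    sim.C=C+[];sim.mv([10]+[16]*n+[8]+[0]*12);o=sim.run(.05405,.02734,C=sim.C);print(n,round((o[-1][1]+off-345.8+180)%360-180,1))
```

```text
26 -78.2
27 -69.3
28 -60.4
29 -51.6
30 -42.7
31 -33.8
32 -24.9
33 -16.0
34 -7.1
35 1.8
36 10.7
37 19.6
38 28.4
39 37.3
40 46.2
41 55.1
```

Run:
```python
from rows import rows
print(rows(190.7,[10]+[16]*19),"\n");print(rows(144.7,[16]*16+[6]+[0]*3))
```

```text
0.2 -6 -10 0 0; 0.2 -20 -24 0 0; 0.2 -37 -34 0 0; 0.2 -56 -39 0 0; 0.2 -75 -38 0 0; 0.2 -94 -32 0 0; 0.2 -110 -21 0 0; 0.2 -122 -6 0 0; 0.2 -130 12 0 0; 0.2 -133 31 0 0; 0.2 -130 50 0 0; 0.2 -122 68 0 0; 0.2 -109 83 0 0; 0.2 -93 94 0 0; 0.2 -75 100 0 0; 0.2 -55 101 0 0; 0.2 -36 96 0 0; 0.2 -20 86 0 0; 0.2 -6 72 0 0; 0.2 3 55 0 0 

0.2 4 -19 0 0; 0.2 3 -39 0 0; 0.2 -4 -57 0 0; 0.2 -16 -73 0 0; 0.2 -31 -84 0 0; 0.2 -49 -92 0 0; 0.2 -69 -94 0 0; 0.2 -88 -90 0 0; 0.2 -105 -82 0 0; 0.2 -120 -69 0 0; 0.2 -130 -52 0 0; 0.2 -135 -33 0 0; 0.2 -135 -14 0 0; 0.2 -130 5 0 0; 0.2 -119 22 0 0; 0.2 -105 34 0 0; 0.2 -99 38 0 0; 0.2 -99 38 0 0; 0.2 -99 38 0 0; 0.2 -99 38 0 0
```

```bash
python3 -m creep '0.2 -6 -10 0 0; 0.2 -20 -24 0 0; 0.2 -37 -34 0 0; 0.2 -56 -39 0 0; 0.2 -75 -38 0 0; 0.2 -94 -32 0 0; 0.2 -110 -21 0 0; 0.2 -122 -6 0 0; 0.2 -130 12 0 0; 0.2 -133 31 0 0; 0.2 -130 50 0 0; 0.2 -122 68 0 0; 0.2 -109 83 0 0; 0.2 -93 94 0 0; 0.2 -75 100 0 0; 0.2 -55 101 0 0; 0.2 -36 96 0 0; 0.2 -20 86 0 0; 0.2 -6 72 0 0; 0.2 3 55 0 0' | head -2
python3 -m creep '0.2 4 -19 0 0; 0.2 3 -39 0 0; 0.2 -4 -57 0 0; 0.2 -16 -73 0 0; 0.2 -31 -84 0 0; 0.2 -49 -92 0 0; 0.2 -69 -94 0 0; 0.2 -88 -90 0 0; 0.2 -105 -82 0 0; 0.2 -120 -69 0 0; 0.2 -130 -52 0 0; 0.2 -135 -33 0 0; 0.2 -135 -14 0 0; 0.2 -130 5 0 0; 0.2 -119 22 0 0; 0.2 -105 34 0 0; 0.2 -99 38 0 0; 0.2 -99 38 0 0; 0.2 -99 38 0 0; 0.2 -99 38 0 0'
python3 -m creep '0.2 0 0 0 0; 0.2 0 0 0 0; 0.2 0 0 0 0; 0.2 0 0 0 0; 0.2 0 0 0 0; 0.2 0 0 0 0' | head -1
python3 cap.py e scene top wrist;python3 ang.py e
```

```text
time_s: 22.9
ee_pos: [508.3, 155.0, 181.8]
time_s: 24.9
ee_pos: [616.0, 164.8, 181.8]
tcp_rot: [0.423, 3.112, 0.002]
wrist_force: [6.0, 6.3, 1.6]
gripper_width: 0.34
grasp_force: 15.0
time_s: 25.5
('scene', 25.5, [616.2543604163196, 164.58645653795207, 181.79818619755736], [0.4237753964032873, 3.111303508551752, 0.00243111648423701])
('top', 25.55, [616.2806600625219, 164.56933663985816, 181.8067616206381], [0.4237533821019829, 3.1112719102605904, 0.0024228548365604076])
('wrist', 25.6, [616.2758814535143, 164.57251944372686, 181.8077392102515], [0.423786148207595, 3.111272886260114, 0.002406059400596906])
e scene 25.5 {'cap': [(83, np.float64(210.7), 38), (82, np.float64(272.5), 45), (85, np.float64(33.7), 44), (82, np.float64(333.8), 48)], 'yel': [(127, np.float64(3.6), 45)], 'red': [(167, np.float64(346.5), 115)], 'grn': [(123, np.float64(165.9), 42)], 'mod60': np.float64(32.7)}
e top 25.55 {'cap': [(89, np.float64(82.4), 2689), (90, np.float64(328.9), 22), (84, np.float64(92.1), 39), (83, np.float64(272.7), 39), (84, np.float64(152.1), 36), (83, np.float64(212.4), 38)], 'yel': [(133, np.float64(3.2), 31)], 'red': [(172, np.float64(345.7), 63)], 'grn': [(121, np.float64(164.9), 18)], 'mod60': np.float64(30.2)}
e wrist 25.6 {'cap': [(85, np.float64(152.6), 1437), (76, np.float64(140.8), 668), (85, np.float64(211.6), 1265), (78, np.float64(98.8), 616), (84, np.float64(93.7), 1129), (82, np.float64(271.0), 1004)], 'mod60': np.float64(31.7)}
```

Run:
```python
import sim
from rows import rows
for n in range(1,8):
  for x in (-12,-14):
    sim.C=[];sim.mv([-6]+[x]*n+[-6]+[0]*10);o=sim.run(.05405,.02734,C=sim.C,th=0);print(n,x,round(o[-1][1],1))
for n in(3,4,5): print(n,rows(46.7,[-6]+[-14]*n+[-6]))
```

```text
1 -12 -1.9
1 -14 -2.7
2 -12 -5.0
2 -14 -6.9
3 -12 -8.7
3 -14 -12.0
4 -12 -12.9
4 -14 -17.7
5 -12 -17.3
5 -14 -23.8
6 -12 -22.0
6 -14 -30.2
7 -12 -26.9
7 -14 -36.7
3 0.2 -6 -4 0 0; 0.2 -19 -15 0 0; 0.2 -29 -29 0 0; 0.2 -35 -45 0 0; 0.2 -37 -52 0 0
4 0.2 -6 -4 0 0; 0.2 -19 -15 0 0; 0.2 -29 -29 0 0; 0.2 -35 -45 0 0; 0.2 -37 -62 0 0; 0.2 -37 -69 0 0
5 0.2 -6 -4 0 0; 0.2 -19 -15 0 0; 0.2 -29 -29 0 0; 0.2 -35 -45 0 0; 0.2 -37 -62 0 0; 0.2 -35 -79 0 0; 0.2 -33 -86 0 0
```

```bash
python3 -m creep '0.2 -6 -4 0 0; 0.2 -19 -15 0 0; 0.2 -29 -29 0 0; 0.2 -35 -45 0 0; 0.2 -37 -62 0 0; 0.2 -37 -69 0 0; 0.2 -37 -69 0 0; 0.2 -37 -69 0 0; 0.2 -37 -69 0 0; 0.2 -37 -69 0 0; 0.2 -37 -69 0 0; 0.2 -37 -69 0 0; 0.2 -37 -69 0 0'
python3 cap.py f scene top >/dev/null;python3 ang.py f
```

```text
time_s: 26.95
ee_pos: [630.9, 87.4, 181.6]
tcp_rot: [-0.424, -3.109, 0.0]
wrist_force: [-8.6, 2.9, 9.5]
gripper_width: 0.344
grasp_force: 15.0
f scene 26.95 {'cap': [(87, np.float64(188.3), 26), (83, np.float64(247.1), 42), (86, np.float64(69.7), 41), (82, np.float64(308.9), 49), (84, np.float64(9.9), 47)], 'yel': [(126, np.float64(339.3), 47)], 'red': [(167, np.float64(346.3), 117)], 'grn': [], 'mod60': np.float64(8.8)}
f top 27.0 {'cap': [(83, np.float64(188.0), 39)], 'yel': [], 'red': [], 'grn': [], 'mod60': np.float64(8.0)}
```

```bash
python3 -c "
from rows import rows
print(rows(-21.3,[6,12,12,6]))"
```

```text
0.2 -0 7 0 0; 0.2 1 22 0 0; 0.2 6 36 0 0; 0.2 9 42 0 0
```

```bash
python3 -m creep '0.2 0 7 0 0; 0.2 1 22 0 0; 0.2 6 36 0 0; 0.2 9 42 0 0; 0.2 9 42 0 0; 0.2 9 42 0 0; 0.2 9 42 0 0; 0.2 9 42 0 0; 0.2 9 42 0 0; 0.2 9 42 0 0'
python3 cap.py g scene wrist >/dev/null;python3 ang.py g
```

```text
time_s: 28.05
ee_pos: [635.2, 129.5, 181.7]
tcp_rot: [-0.425, -3.112, 0.001]
wrist_force: [-0.8, 0.9, 5.7]
gripper_width: 0.341
grasp_force: 15.0
g scene 28.05 {'cap': [(84, np.float64(197.1), 39), (82, np.float64(257.9), 42), (85, np.float64(19.6), 47), (83, np.float64(319.2), 50)], 'yel': [(121, np.float64(349.6), 34)], 'red': [(167, np.float64(346.4), 117)], 'grn': [], 'mod60': np.float64(18.5)}
g wrist 28.1 {'cap': [(83, np.float64(79.6), 1216), (83, np.float64(257.2), 1141), (81, np.float64(317.7), 980)], 'mod60': np.float64(18.2)}
```

View pics/g_wrist.png

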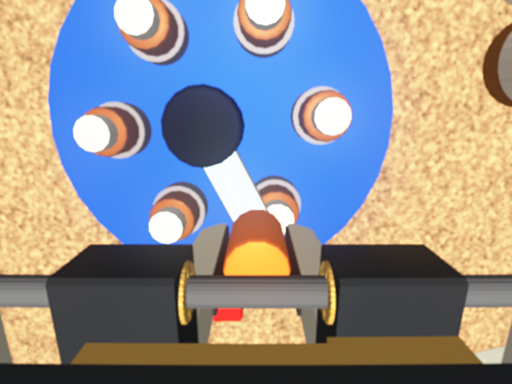

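The wrist view shows the knob held at (257,245), with the hub at (203,125) clear of the fingers. The mark is 2.4° from the pointer, well within the 7.9° allowed, so I'll release and rise.

```bash
python3 -m creep '0.6 0 0 0 0; 0.6 0 0 0 0; 0.6 0 0 0 0; 0.6 0 0 0 0; 0.6 0 0 0 0; 0.6 0 0 -15 0; 0.6 0 0 -40 0; 0.6 0 0 -80 0; 0.6 0 0 -120 0; 0.6 0 0 -140 0; 0.6 0 0 -140 0; 0.6 0 0 -140 0; 0.6 0 0 -140 0; 0.6 0 0 -140 0'
python3 cap.py h scene wrist >/dev/null;python3 ang.py h
```

```text
time_s: 29.55
ee_pos: [634.4, 130.8, 319.5]
tcp_rot: [-0.424, -3.11, 0.001]
wrist_force: [0.5, 0.7, 0.4]
gripper_width: 0.6
grasp_force: 0.0
h scene 29.55 {'cap': [(86, np.float64(137.2), 37), (84, np.float64(196.8), 37), (86, np.float64(79.0), 40), (82, np.float64(257.9), 42), (85, np.float64(19.6), 47), (82, np.float64(319.1), 51)], 'yel': [(121, np.float64(349.6), 33)], 'red': [(167, np.float64(346.5), 116)], 'grn': [(123, np.float64(166.0), 40)], 'mod60': np.float64(18.3)}
h wrist 29.6 {'cap': [(85, np.float64(139.0), 515), (85, np.float64(198.1), 515), (83, np.float64(79.6), 436), (84, np.float64(257.3), 434), (83, np.float64(22.9), 180), (82, np.float64(317.7), 384)], 'yel': [(129, np.float64(348.3), 226)], 'red': [(169, np.float64(345.6), 505)], 'mod60': np.float64(19.1)}
```

View pics/h_scene.png

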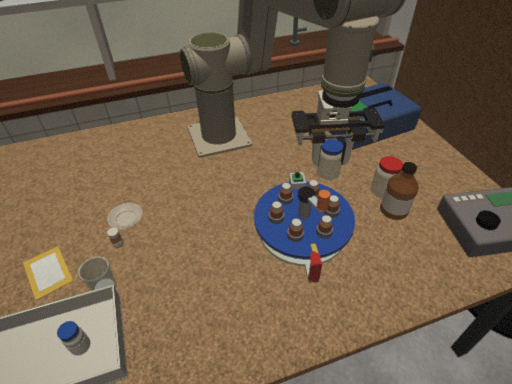

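The picture shows the mark at (314,249) next to the pointer tip at (315,258). The gripper is clear and everything is at rest.

```bash
python3 -c "
from plant import r
print(r.job_done())"
```

```text
the job is handed in; nothing more can be done
None
```

The job is handed in, though no verdict came back: by my camera-fitted model the carousel ran at about 20 turns a minute for over 7 s, and it now rests with the mark about 7 mm from the pointer and the knob released.

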